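Build up a disc spring stack on its arbor

TASK

The spring arbor already carries one large cone washer, hollow side up. Put the other two large cone washers over the rod on top of it so that the hollow sides alternate up, down, up: first the one lying hollow side down, then the one lying hollow side up. Each already lies the way up it must go on; leave the stack sitting flat on the arbor. (The small cone washer belongs elsewhere.)

Things in the scene. Friction and masses are not known exactly. Their poses are not given: they have to be found in the camera images.
- arbor_seat (a point): Spring arbor fixed to the table: round dark steel foot, 92 mm across, with a 50 mm wide seat 18 mm above the table and an upright steel rod, 18 mm in diameter. The rod's last 12 mm taper to 8 mm; its tip is 50 mm above the seat. Point: on the rod's axis at seat height; z up along the rod.
- first_washer_mid (a point): Large cone washer already on the arbor, loose, hollow side up, lying on the seat: plain steel, 60 mm across, 28 mm hole, 12 mm high; its outer rim is an upright 6 mm band to grip across 60 mm. Its rim is on top. Point: its centre, half-way up; z up along its axis.
- dome_washer_mid (a point): Large cone washer lying on the table hollow side down, like a dome: plain steel, 60 mm across, 28 mm hole, 12 mm high; its outer rim is an upright 6 mm band to grip across 60 mm. Its rim is at the bottom (0 to 6 mm above the table). When second on the stack its centre is 18 mm above the seat. Point: its centre, half-way up; z up along its axis.
- dish_washer_mid (a point): Large cone washer lying on the table hollow side up, like a dish: plain steel, 60 mm across, 28 mm hole, 12 mm high; its outer rim is an upright 6 mm band to grip across 60 mm. Its rim is at the top (6 to 12 mm above the table). When third on the stack its centre is 30 mm above the seat. Point: its centre, half-way up; z up along its axis. (Not the small one, 38 mm.)
Not all that is in view belongs to the job. Leave any turquoise or yellow look-alike of the part that bears first_washer_mid alone.

How it is judged:
By the outcome, as a careful person would: the job done as asked, in the order asked, and still so for the second after the job is handed in, with the robot touching nothing.
It also fails if it takes over 59 s, if anything falls off the work surface, if the arm or the gripper's body presses on something with over 40 N, if the wrist force passes 120 N, or if a joint passes its speed limit or range.

ROBOT

A 6-joint arm with a two-finger parallel gripper is mounted at the origin on a cart in front of the work surface, level with it; the furniture and walls round the work are solid. World frame = base frame: x ahead of the robot, y to its left, z up, the work surface at z = 0. Lengths are in mm, angles in rad, forces in N, time in s.
With the tool pointing down it reaches from about 375 to 900 mm from the base axis. Payload 3.1 kg.
Tool frame: the origin (TCP) lies on the centre line of the jaws, within the pads' length; the fingertips stand ctrl.tip_reach ahead of it and the grasp point (between the pads) lies 5 mm behind it (ctrl.tip_reach is the distance from the TCP to the fingertips, in mm); z points along the fingers, y is the line along which they close (so a half turn about z gives the same grasp; the last joint's range is limited). The gripper opens to 85 mm and grips with 20 to 120 N. Pads are 22 mm wide; open, the fingers measure 114 mm over their backs; the gripper's body (76 mm by 85 mm) begins 54 mm behind the grasp point. The pads swing forward as they close: fully open they stand 13 mm farther back than shut.
Start: joints at [1.075, 0.527, 1.433, -0, 1.181, -0.178], TCP at [194.664, 593.888, 245.31] pointing down, gripper open.
Joint ranges: [-3.08, 3.08], [-0.75, 2.2], [0.22, 2.44], [-1.43, 4.57], [0, 2.65], [-2.85, 2.85]. Speed limits (rad/s): [2.79, 2.79, 3.14, 3.14, 3.14, 3.14].

INTERFACE

Orientations are given as a rotation vector (axis times angle).
In Python, from cell import ctrl gives the robot as it stands.
- The arm moves only by the tool jog_arm, never from a script. Its argument "moves" is a list of rows, each an object of numbers: "tx", "ty", "tz": the shift along the world's x, y, z in mm; "roll": the turn about the world's z in degrees. A call has 1 to 5 rows; each row shifts and turns the commanded pose from where the row before left it; what a row does not reach is not made up. A row lasts 1/10 s, in which the tool goes at most 50 mm and 8.59 degrees, less where a joint would pass 70% of its speed; a pose out of reach is approached as far as the arm can. A call is refused whole if a number of a shift passes 50 or a number of a turn 8.59, either way. A call with a gripper value outside its range is refused whole. "claw" is the opening in per cent of the stroke, from 0 (shut) to 100 (fully open), set as the call begins (left out, the last holds). The fingers move at their own pace and stop on an object; "grip_force" is the grip in N (left out, the last holds). Time passes only in rows, so rows that do not move let the fingers close. It gives the time, the measured TCP pose, the force, the opening and the grip force at its end, in the units of the state.
- ctrl.read_state(): the state, without advancing time (a new reading comes with each control period).
- ctrl.grab_frame(name): name is "side" or "top"; returns a dict with "frame" (480x640x3 uint8, red, green, blue), "fx", "fy", "cx", "cy" (pixels), "T" (4x4, takes a point from camera to world coordinates). Camera axes: x right, y up, looking along -z (the intrinsics and any distortion apply to the point x, -y, -z); pixel columns grow to the right and rows downward; lengths in mm; the calibration is good to about 2 mm. A picture is of the moment at which its call begins. There is no depth.
- ctrl.hand_in(): hands the job in; it is judged then, once.
The state is a dict: "time": time; "joints": joint angles; "joint_velocities": joint speeds; "tau": joint torques, N m; "tcp_pos": TCP position; "tcp_rot": TCP orientation; "wrist_force": force on the tool from outside, world axes, zero at the start; "moment": the same for the moment, N m; "width": finger opening in mm; "grasp_force": force on a finger pad.
Only numpy, scipy, OpenCV 4.12 (cv2) and the standard library are available. Lean on these libraries where they do the work, as an engineer would, in place of code of your own. Each camera call takes 0.05 s, during which the arm holds its last target. There are 200 camera calls.

## Working session

There is one attempt and no reset: what is moved stays moved. The work goes in short steps, Python scripts to look and compute and a tool call to move; the robot and the scene stay as the last step left them, time stands still between calls to the robot, and variables do not carry over. Pictures are saved under pics/ and viewed, at most 10 in all, crops included, and the job is handed in when it is done.

Besides the shell and the picture viewer there is one more tool, called after "Emit:" in YAML: its name, and indented under it one key for each argument. jog_arm: Moves the arm, as the interface text tells. Its arguments: {"type":"object","properties":{"moves":{"type":"array"},"claw":{"type":"number"},"grip_force":{"type":"number"}},"required":["moves"]}

```bash
ls; mkdir -p pics; python3 - <<'E'
from cell import ctrl
import cv2,pickle
d={}
for n in("top","side"):
    f=ctrl.grab_frame(n); d[n]=f
    cv2.imwrite(f"pics/{n}0.png",f["frame"][:,:,::-1]); print(n,{k:v for k,v in f.items() if k!="frame"})
pickle.dump(d,open("f0.pkl","wb"))
print(ctrl.read_state(),ctrl.tip_reach)
E
```

```text
pics
top {'fx': 516.2683366426082, 'fy': 516.2683366426082, 'cx': 320.32266471710454, 'cy': 251.68440516695688, 'T': array([[ 3.73663770e-03,  9.89119726e-01, -1.47065309e-01,
         4.48571425e+02],
       [-9.99676305e-01,  7.39592031e-03,  2.43430794e-02,
         7.85356975e+00],
       [ 2.51659033e-02,  1.46926744e-01,  9.88827189e-01,
         8.75853531e+02],
       [ 0.00000000e+00,  0.00000000e+00,  0.00000000e+00,
         1.00000000e+00]])}
side {'fx': 533.9376783436459, 'fy': 533.9376783436459, 'cx': 319.23535354791466, 'cy': 249.22413121291984, 'T': array([[ 9.99182600e-01, -6.80409328e-03,  3.98476724e-02,
         5.99419702e+02],
       [ 3.70867794e-02,  5.46501543e-01, -8.36636501e-01,
        -7.05772394e+02],
       [-1.60842616e-02,  8.37430456e-01,  5.46307174e-01,
         5.28794590e+02],
       [ 0.00000000e+00,  0.00000000e+00,  0.00000000e+00,
         1.00000000e+00]])}
{'time': 0.1, 'joints': array([ 1.07552850e+00,  5.28380068e-01,  1.43376067e+00,  6.34926670e-06,
        1.18142366e+00, -1.78505666e-01]), 'joint_velocities': array([ 2.40420451e-03, -1.62140905e-03, -7.12464123e-05,  4.13776482e-04,
       -1.28715125e-03, -9.33508882e-05]), 'tau': array([-1.25727606e-04, -4.43304312e+01, -1.78585517e+01, -2.65087947e-04,
        3.89688037e-03,  1.71320204e-05]), 'tcp_pos': array([194.35889274, 593.36433222, 244.43153188]), 'tcp_rot': array([-4.95391090e-01, -3.10162119e+00,  2.91945573e-03]), 'wrist_force': array([-0.17395037, -0.76945911,  0.24560142]), 'moment': array([-0.06279476, -0.08014232, -0.00242302]), 'grasp_force': 0.0, 'width': 85.27535482097214} 14.0
```

View pics/top0.png

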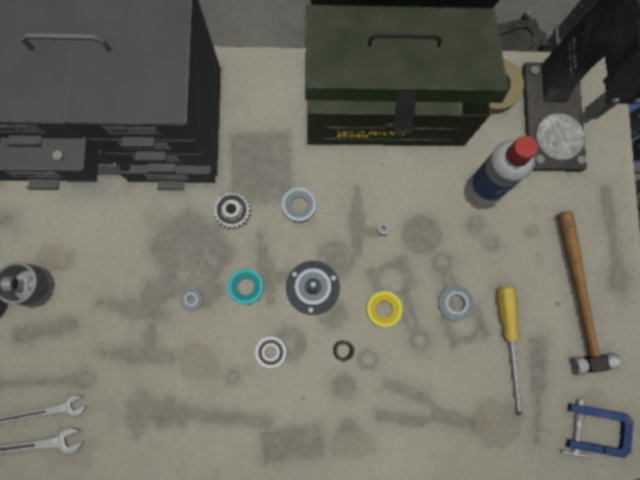

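View pics/side0.png

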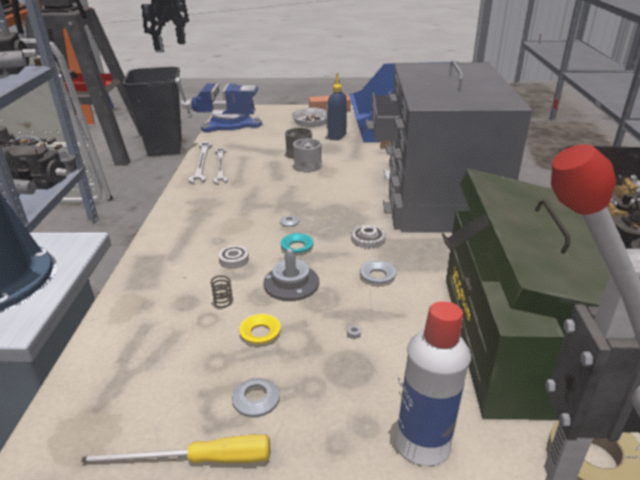

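The top view shows steel washers at (298,205) and (456,303), which are (378,272) and (256,397) in the side view. The arbor is at (313,287) and the small washer at (191,299). I'll zoom in to tell dome from dish.

```bash
python3 - <<'E'
import pickle,cv2,numpy as np
d=pickle.load(open("f0.pkl","rb"))
def c(n,u,v,r=30): return cv2.resize(d[n]["frame"][v-r:v+r,u-r:u+r,::-1],(265,265),interpolation=cv2.INTER_CUBIC)
a=np.hstack([c("top",298,205),c("top",456,303),c("top",313,287)])
b=np.hstack([c("side",378,272),c("side",256,397),c("side",291,272,35)])
cv2.imwrite("pics/m.png",np.vstack([a,b]))
E
```

```text
(no output)
```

View pics/m.png

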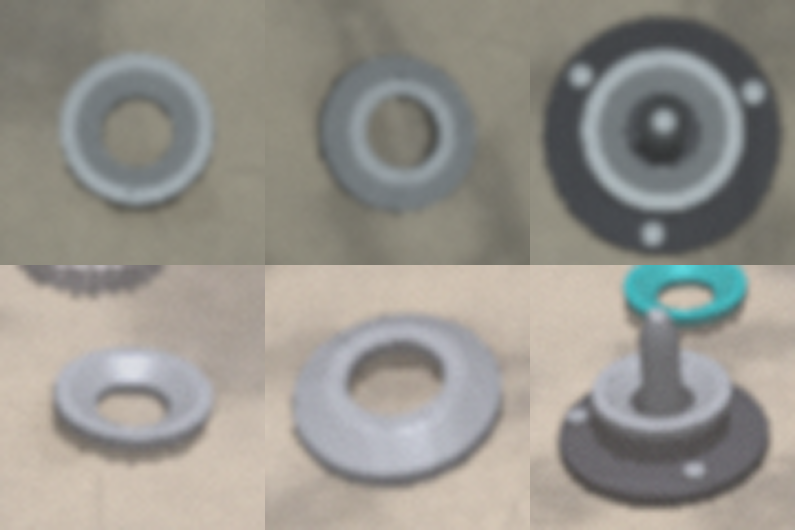

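The left washer is the dish (bright rim on top) and the right one is the dome. Next I'll measure both washers and the arbor in the two views.

```bash
cat > h.py <<'E'
import numpy as np,cv2
def ray(f,u,v):
    T=f["T"]; d=T[:3,:3]@np.array([(u-f["cx"])/f["fx"],-(v-f["cy"])/f["fy"],-1.]); return T[:3,3],d
def onz(f,uv,z):
    o=f["T"][:3,3]; return np.array([(o+d*(z-o[2])/d[2]) for d in [ray(f,*p)[1] for p in np.atleast_2d(uv)]])[:,:2]
def circ(P):
    A=np.c_[2*P,np.ones(len(P))]; s=np.linalg.lstsq(A,(P**2).sum(1),rcond=None)[0]; return s[:2],np.sqrt(s[2]+s[:2]@s[:2])
def contour(mask,u,v,r,S=4,fill=True):
    m=np.zeros_like(mask); cv2.circle(m,(u,v),r,255,-1); m&=mask
    cs=cv2.findContours(m,cv2.RETR_EXTERNAL,cv2.CHAIN_APPROX_NONE)[0]
    return max(cs,key=cv2.contourArea)[:,0].astype(float) if cs else None
def bluish(fr,t):  # upsampled x4 B-R relative to table
    g=cv2.resize(fr,None,fx=4,fy=4,interpolation=cv2.INTER_CUBIC); g=cv2.GaussianBlur(g,(9,9),0).astype(int)
    return ((g[:,:,2]-g[:,:,0]>t)*255).astype(np.uint8)
def edge(f,u,v,r,t):
    c=contour(bluish(f["frame"],t),4*u,4*v,4*r)
    return cv2.convexHull(c.astype(np.float32))[:,0]/4-0.375
E
python3 - <<'E'
from h import *
import pickle
d=pickle.load(open("f0.pkl","rb"))
for n in d:
    fr=d[n]["frame"].astype(int)
    for nm,(u,v) in dict(dish=(298,205),dome=(456,303),arb=(313,287)).items():
        if n=="side": u,v=dict(dish=(378,272),dome=(256,397),arb=(291,272))[nm]
        print(n,nm,[tuple(fr[v,x]) .__repr__().replace("np.int64","") for x in range(u-30,u,3)])
        for t in(-12,-8,-4,0):
            try:
                e=edge(d[n],u,v,28,t)
                for z in (3,6,12,30): 
                    c,R=circ(onz(d[n],e,z)); print(t,z,c.round(1),R.round(1),end=' | ')
                print()
            except Exception as x: print(t,x)
E
```

```text
top dish ['((138), (135), (122))', '((142), (139), (126))', '((140), (136), (124))', '((138), (136), (124))', '((138), (137), (127))', '((158), (168), (172))', '((118), (125), (128))', '((115), (121), (124))', '((130), (128), (116))', '((139), (135), (123))']
-12 3 [668.3  30.9] 37.8 | -12 6 [667.5  30.8] 37.7 | -12 12 [666.   30.7] 37.4 | -12 30 [661.5  30.2] 36.7 | 
-8 3 [662.3  24.8] 31.8 | -8 6 [661.5  24.8] 31.7 | -8 12 [660.1  24.6] 31.5 | -8 30 [655.6  24.3] 30.8 | 
-4 3 [662.2  24.6] 31.1 | -4 6 [661.4  24.6] 31.0 | -4 12 [660.   24.4] 30.8 | -4 30 [655.6  24.1] 30.1 | 
0 3 [662.1  24.6] 30.4 | 0 6 [661.4  24.5] 30.3 | 0 12 [659.9  24.4] 30.1 | 0 30 [655.5  24. ] 29.5 | 
top dome ['((145), (142), (127))', '((145), (142), (128))', '((145), (141), (126))', '((140), (136), (123))', '((103), (104), (100))', '((113), (119), (122))', '((122), (129), (133))', '((146), (154), (157))', '((118), (116), (106))', '((119), (117), (106))']
-12 3 [ 492.6 -243.5] 32.2 | -12 6 [ 492.5 -242.6] 32.1 | -12 12 [ 492.2 -240.9] 31.9 | -12 30 [ 491.3 -235.7] 31.2 | 
-8 3 [ 492.6 -243.4] 31.1 | -8 6 
[... 2462 characters left out ...]
266.8] 28.4 | 
side arb ['((206), (193), (178))', '((209), (194), (182))', '((198), (185), (172))', '((119), (115), (116))', '((163), (164), (172))', '((169), (169), (177))', '((163), (165), (171))', '((131), (133), (137))', '((101), (97), (101))', '((110), (111), (112))']
-12 3 [516.7  36.5] 70.6 | -12 6 [517.2  32.2] 70.2 | -12 12 [518.1  23.8] 69.4 | -12 30 [520.9  -1.6] 67.0 | 
-8 3 [517.3  36.5] 70.7 | -8 6 [517.8  32.3] 70.3 | -8 12 [518.7  23.8] 69.5 | -8 30 [521.5  -1.6] 67.1 | 
-4 3 [516.7  37.6] 69.9 | -4 6 [517.2  33.4] 69.5 | -4 12 [518.1  24.9] 68.7 | -4 30 [520.9  -0.6] 66.3 | 
0 3 [514.9  39.5] 69.6 | 0 6 [515.4  35.3] 69.2 | 0 12 [516.4  26.8] 68.4 | 0 30 [519.3   1.3] 66.1 |
```

```bash
python3 - <<'E'
from h import *
import pickle
d=pickle.load(open("f0.pkl","rb"))
f=d["top"]; print("tip",onz(f,[313.1,284.2],68))
def br(f,u,v,r,t):
    g=cv2.GaussianBlur(cv2.resize(f["frame"],None,fx=4,fy=4,interpolation=cv2.INTER_CUBIC),(5,5),0)[:,:,2]
    c=contour(((g>t)*255).astype(np.uint8),4*u,4*v,int(4*r)); return cv2.convexHull(c.astype(np.float32))[:,0]/4-.375
for t in(105,115,125): print("first top",[ (x[0].round(1),x[1].round(1)) for x in [circ(onz(f,br(f,313,286,20,t),30))]])
g=f["frame"][278:292,306:322].mean(2).astype(int); print(g)
s=d["side"]; p=s["frame"][246:262,283:300].mean(2).astype(int); print(p)
for uv in([291,250],[290.5,251]):
  o,dd=ray(s,*uv); print("side tip",onz(s,uv,68))
for t in(120,130,140): print("first side",circ(onz(s,br(s,291,272,20,t),30)))
E
```

```text
tip [[517.11722106  -0.90377849]]
first top [(array([ 5.18e+02, -5.00e-01]), np.float64(31.3))]
first top [(array([518. ,  -0.6]), np.float64(30.9))]
first top [(array([ 5.175e+02, -5.000e-01]), np.float64(30.1))]
[[120 117 112 105  97  91  89  88  92  96 106 113 119 122 125 123]
 [115 107  97  87  81  74  72  72  73  77  85  98 110 117 121 124]
 [107  94  84  75  73  73  74  75  72  71  74  82  94 107 117 121]
 [ 95  83  76  73  76  86 100 102  94  82  73  73  81  96 111 119]
 [ 88  80  73  74  89 115 137 142 130 105  81  73  75  87 103 117]
 [ 83  76  71  80 106 139 161 167 155 126  94  74  74  82  98 114]
 [ 82  75  72  83 112 147 171 175 163 137  98  73  72  80  91 106]
 [ 79  73  72  79 105 139 163 167 156 128  93  72  71  78  85  98]
 [ 80  73  70  75  92 115 135 142 130 106  81  70  73  78  83  97]
 [ 81  76  67  69  77  90 102 106  98  84  72  69  73  79  85  98]
 [ 80  72  63  63  69  73  79  80  78  71  67  67  76  81  87 100]
 [ 77  66  59  59  62  65  68  67  66  63  63  67  77  83  91 105]
 [ 77  63  55  54  57  59  61  60  60  56  59  66  77  85  96 112]
 [ 87  69  60  
[... 808 characters left out ...]
 116 123 142 154 155 152]
 [165 141 116 111 115 119 120 120 119 117 115 115 130 152 160 162 155]
 [162 143 118 110 113 118 115 119 116 115 113 113 134 157 163 160 159]
 [164 147 123 111 112 112 114 114 116 113 111 114 135 161 169 168 163]
 [172 154 123 108 110 113 112 113 113 114 113 114 140 169 179 178 176]
 [179 164 128 107 109 112 112 113 110 107 109 115 139 166 178 181 183]]
side tip [[521.30257045  -2.88860794]]
side tip [[520.74816755  -5.76964183]]
first side (array([517.51393364,   6.51508215]), np.float64(37.10059181908132))
first side (array([517.39593845,   5.34051378]), np.float64(35.870804318220344))
first side (array([517.34332283,   5.75958341]), np.float64(35.53281625713449))
```

Emit:
jog_arm:
  moves:
    - {"tx": 40,"ty": -30}
    - {"tx": 40,"ty": -30}
    - {"tx": 40,"ty": -30}
    - {"tx": 40,"ty": -30}
    - {"tx": 40,"ty": -30}
  claw: 84

```text
invalid input at $.moves[0]: expected keys tx, ty, tz, roll
```

Emit:
jog_arm:
  moves:
    - {"tx": 40,"ty": -30,"tz": 0,"roll": 0}
    - {"tx": 40,"ty": -30,"tz": 0,"roll": 0}
    - {"tx": 40,"ty": -30,"tz": 0,"roll": 0}
    - {"tx": 40,"ty": -30,"tz": 0,"roll": 0}
    - {"tx": 40,"ty": -30,"tz": 0,"roll": 0}
  claw: 84

```text
time: 0.6
tcp_pos: [395.7, 442.4, 244.9]
tcp_rot: [-0.495, -3.102, 0.001]
wrist_force: [-0.4, 0.6, 0.2]
width: 71.5
grasp_force: 0.0
```

Emit:
jog_arm:
  moves:
    - {"tx": 20,"ty": -46,"tz": 0,"roll": 0}
    - {"tx": 20,"ty": -46,"tz": 0,"roll": 0}
    - {"tx": 20,"ty": -46,"tz": 0,"roll": 0}
    - {"tx": 20,"ty": -46,"tz": 0,"roll": 0}
    - {"tx": 20,"ty": -46,"tz": 0,"roll": 0}

```text
time: 1.1
tcp_pos: [494.6, 212.6, 245.0]
tcp_rot: [-0.495, -3.102, 0.0]
wrist_force: [0.6, -0.4, 0.1]
width: 71.7
grasp_force: 0.0
```

Emit:
jog_arm:
  moves:
    - {"tx": 0,"ty": -46,"tz": 0,"roll": 0}
    - {"tx": 0,"ty": -46,"tz": 0,"roll": 0}
    - {"tx": 0,"ty": -46,"tz": 0,"roll": 0}
    - {"tx": 0,"ty": -46,"tz": 0,"roll": 0}
    - {"tx": 0,"ty": -46,"tz": 0,"roll": 0}

```text
time: 1.6
tcp_pos: [493.8, -17.1, 245.1]
tcp_rot: [-0.496, -3.102, -0.0]
wrist_force: [0.2, 0.3, 0.2]
width: 71.7
grasp_force: 0.0
```

Emit:
jog_arm:
  moves:
    - {"tx": 0,"ty": -46,"tz": 0,"roll": 0}
    - {"tx": 0,"ty": -46,"tz": 0,"roll": 0}
    - {"tx": 0,"ty": -46,"tz": 0,"roll": 0}
    - {"tx": 0,"ty": -46,"tz": 0,"roll": 0}
    - {"tx": 0,"ty": -44,"tz": 0,"roll": 0}

```text
time: 2.1
tcp_pos: [493.8, -245.3, 245.0]
tcp_rot: [-0.496, -3.102, -0.001]
wrist_force: [1.7, -0.3, -0.9]
width: 71.5
grasp_force: 0.0
```

Emit:
jog_arm:
  moves:
    - {"tx": -1,"ty": 2,"tz": -45,"roll": 0}
    - {"tx": 0,"ty": 0,"tz": -45,"roll": 0}
    - {"tx": 0,"ty": 0,"tz": -45,"roll": 0}
    - {"tx": 0,"ty": 0,"tz": -45,"roll": 0}
    - {"tx": 0,"ty": 0,"tz": -25,"roll": 0}

```text
time: 2.6
tcp_pos: [491.5, -240.2, 36.7]
tcp_rot: [-0.495, -3.097, -0.004]
wrist_force: [-0.5, 0.5, -0.0]
width: 71.9
grasp_force: 0.0
```

```bash
python3 - <<'E'
from cell import ctrl
import cv2,numpy as np
s=ctrl.grab_frame("side")["frame"];t=ctrl.grab_frame("top")["frame"]
a=cv2.resize(s[300:450,180:330],(400,400),interpolation=3);b=cv2.resize(t[240:360,400:520],(400,400),interpolation=3)
cv2.imwrite("pics/g1.png",np.hstack([a,b])[:,:,::-1]); st=ctrl.read_state(); print(st["tcp_pos"],st["wrist_force"],st["width"],ctrl.tip_reach)
E
```

```text
[ 490.80955414 -239.60910098   36.5243174 ] [-0.13978036 -0.75821687  0.12385236] 71.86278204529846 14.0
```

View pics/g1.png

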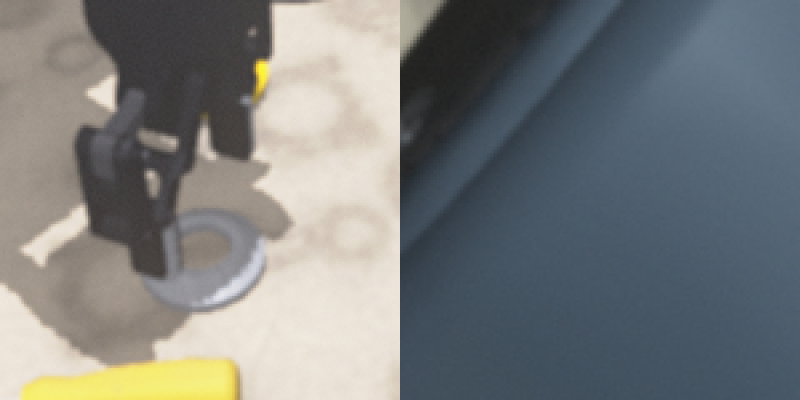

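```bash
python3 - <<'E'
from cell import ctrl
from h import *
for i in range(4):
    f=ctrl.grab_frame("side"); st=ctrl.read_state(); print(st["time"],st["tcp_pos"],st["joint_velocities"].round(4),st["tcp_rot"])
for z in (22,26,30): print(z,onz(f,[[180+155*.375,300+272*.375],[180+234*.375,300+155*.375]],z))
E
```

```text
2.75 [ 492.21341298 -240.57439904   38.6216474 ] [ 0.0022 -0.0595 -0.0271  0.0014  0.0033 -0.0003] [-0.49503019 -3.0982112  -0.00346426]
2.8 [ 493.31974235 -241.34617222   40.17193067] [-0.0005 -0.0432 -0.0171  0.0014 -0.0045  0.0001] [-4.95384037e-01 -3.10147257e+00 -6.76126933e-04]
2.85 [ 494.05803291 -241.8589539    41.23204982] [-0.0002 -0.0307 -0.0089 -0.0007 -0.0008 -0.0025] [ 4.95163091e-01  3.10079315e+00 -1.31590883e-03]
2.9 [ 494.38273212 -242.07795265   41.84017045] [ 0.0018 -0.016  -0.0003  0.0009 -0.0024 -0.0025] [ 4.94881964e-01  3.09960462e+00 -2.32329723e-03]
22 [[ 476.72063154 -269.38530228]
 [ 503.94246269 -194.69987729]]
26 [[ 477.68906391 -272.82959392]
 [ 504.6960401  -198.73364188]]
30 [[ 478.65749627 -276.27388556]
 [ 505.44961752 -202.76740646]]
```

Emit:
jog_arm:
  moves:
    - {"tx": -1,"ty": -0.7,"tz": -10,"roll": 0}
    - {"tx": 0,"ty": 0,"tz": -8,"roll": 0}
    - {"tx": 0,"ty": 0,"tz": -6,"roll": 0}
    - {"tx": 0,"ty": 0,"tz": -4,"roll": 0}
    - {"tx": 0,"ty": 0,"tz": 0,"roll": 0}

```text
time: 3.4
tcp_pos: [492.0, -241.8, 11.6]
tcp_rot: [-0.495, -3.101, -0.001]
wrist_force: [-0.0, -0.7, -0.2]
width: 71.7
grasp_force: 0.0
```

Emit:
jog_arm:
  moves:
    - {"tx": 0,"ty": 0,"tz": -1,"roll": 0}
    - {"tx": 0,"ty": 0,"tz": -1,"roll": 0}
    - {"tx": 0,"ty": 0,"tz": -1,"roll": 0}
    - {"tx": 0,"ty": 0,"tz": 0,"roll": 0}
    - {"tx": 0,"ty": 0,"tz": 0,"roll": 0}

```text
time: 3.9
tcp_pos: [492.4, -242.1, 9.4]
tcp_rot: [0.496, 3.102, -0.0]
wrist_force: [1.3, 0.2, 0.8]
width: 72.0
grasp_force: 0.0
```

Emit:
jog_arm:
  moves:
    - {"tx": 0,"ty": -0.5,"tz": -1,"roll": 0}
    - {"tx": 0,"ty": 0,"tz": 0,"roll": 0}
    - {"tx": 0,"ty": 0,"tz": -1,"roll": 0}
    - {"tx": 0,"ty": 0,"tz": 0,"roll": 0}
    - {"tx": 0,"ty": 0,"tz": 0,"roll": 0}

```text
time: 4.4
tcp_pos: [492.3, -242.6, 7.3]
tcp_rot: [-0.496, -3.102, -0.0]
wrist_force: [-0.3, -0.6, -0.1]
width: 71.2
grasp_force: 0.0
```

Emit:
jog_arm:
  moves:
    - {"tx": 0,"ty": 0,"tz": -1,"roll": 0}
    - {"tx": 0,"ty": 0,"tz": 0,"roll": 0}

```text
time: 4.6
tcp_pos: [492.3, -242.6, 6.2]
tcp_rot: [-0.496, -3.102, -0.0]
wrist_force: [0.0, -0.2, -0.4]
width: 71.8
grasp_force: 0.0
```

Emit:
jog_arm:
  moves:
    - {"tx": 0,"ty": 0,"tz": 2.3,"roll": 0}
    - {"tx": 0,"ty": 0,"tz": 0,"roll": 0}

```text
time: 4.8
tcp_pos: [492.5, -242.7, 8.9]
tcp_rot: [0.495, 3.102, -0.0]
wrist_force: [0.1, -0.6, 0.1]
width: 71.8
grasp_force: 0.0
```

Emit:
jog_arm:
  moves:
    - {"tx": 0,"ty": 0,"tz": 0,"roll": 0}
    - {"tx": 0,"ty": 0,"tz": 0,"roll": 0}
    - {"tx": 0,"ty": 0,"tz": 0,"roll": 0}
    - {"tx": 0,"ty": 0,"tz": 0,"roll": 0}
    - {"tx": 0,"ty": 0,"tz": 0,"roll": 0}
  claw: 60
  grip_force: 40

```text
time: 5.3
tcp_pos: [492.6, -242.9, 9.6]
tcp_rot: [0.495, 3.101, -0.001]
wrist_force: [-1.9, 0.5, 6.2]
width: 56.9
grasp_force: 45.9
```

```bash
python3 - <<'E'
from cell import ctrl
import cv2,numpy as np
s=ctrl.grab_frame("side")["frame"]
cv2.imwrite("pics/g2.png",cv2.resize(s[350:430,200:310],(770,560),interpolation=3)[:,:,::-1]); st=ctrl.read_state(); print(st["tcp_pos"],st["wrist_force"],st["width"],st["grasp_force"])
E
```

```text
[ 492.59104841 -242.88125475    9.61671561] [-0.60001282 -0.14780103  7.33829834] 57.304047168097696 45.91249939672707
```

View pics/g2.png

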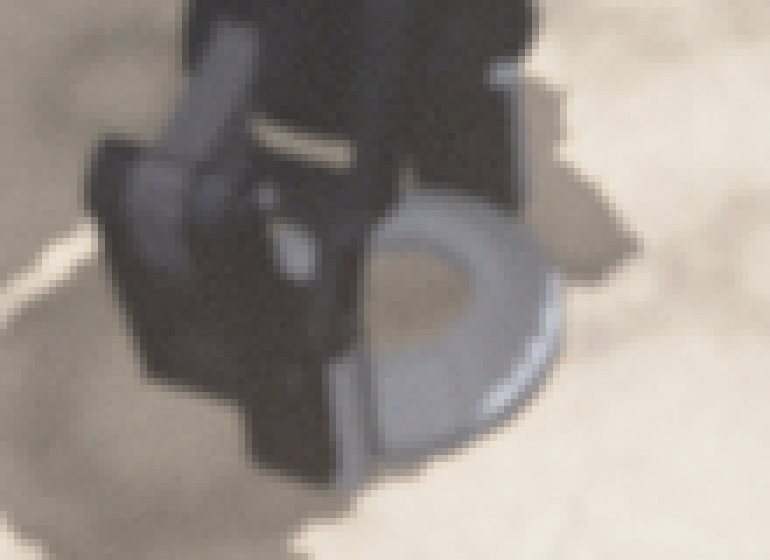

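Emit:
jog_arm:
  moves:
    - {"tx": 0,"ty": 0,"tz": 2,"roll": 0}
    - {"tx": 0,"ty": 0,"tz": 4,"roll": 0}
    - {"tx": 0,"ty": 0,"tz": 8,"roll": 0}
    - {"tx": 0,"ty": 0,"tz": 8,"roll": 0}
    - {"tx": 0,"ty": 0,"tz": 0,"roll": 0}

```text
time: 5.85
tcp_pos: [493.0, -243.0, 31.9]
tcp_rot: [0.495, 3.1, -0.002]
wrist_force: [0.1, -0.0, -1.7]
width: 57.2
grasp_force: 43.0
```

```bash
python3 - <<'E'
from cell import ctrl
from h import *
import pickle
d=pickle.load(open("f0.pkl","rb"))["side"]
for z in(0,2,4): print(z,onz(d,[[250.7,420.3]],z))
s=ctrl.grab_frame("side")["frame"]
cv2.imwrite("pics/g3.png",cv2.resize(s[330:430,200:310],(770,600),interpolation=3)[:,:,::-1]); st=ctrl.read_state(); print(st["tcp_pos"],st["wrist_force"],st["width"],st["grasp_force"])
E
```

```text
0 [[ 491.44211539 -278.35852963]]
2 [[ 491.85050681 -279.97508878]]
4 [[ 492.25889823 -281.59164792]]
[ 492.79715647 -242.89428488   31.42576429] [ 0.21196377  0.74082098 -1.0790746 ] 57.10025974187655 42.965540562872775
```

View pics/g3.png

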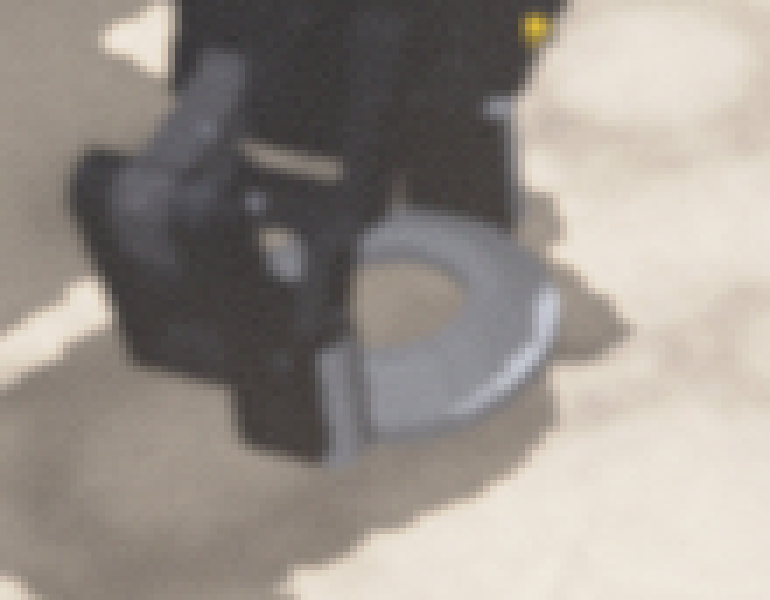

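Emit:
jog_arm:
  moves:
    - {"tx": 0,"ty": 0,"tz": 20,"roll": 0}
    - {"tx": 0,"ty": 0,"tz": 25,"roll": 0}
    - {"tx": 0,"ty": 0,"tz": 25,"roll": 0}
    - {"tx": 2,"ty": 20,"tz": 20,"roll": 0}
    - {"tx": 3,"ty": 32,"tz": 0,"roll": 0}
  grip_force: 60

```text
time: 6.4
tcp_pos: [499.6, -192.9, 123.3]
tcp_rot: [0.499, 3.094, -0.005]
wrist_force: [1.4, -0.4, -1.6]
width: 56.6
grasp_force: 66.2
```

Emit:
jog_arm:
  moves:
    - {"tx": 5,"ty": 40,"tz": 0,"roll": 0}
    - {"tx": 5,"ty": 40,"tz": 0,"roll": 0}
    - {"tx": 5,"ty": 40,"tz": 0,"roll": 0}
    - {"tx": 4,"ty": 35,"tz": 0,"roll": 0}
    - {"tx": 1,"ty": 25,"tz": 0,"roll": 0}

```text
time: 6.9
tcp_pos: [517.1, -8.2, 120.5]
tcp_rot: [-0.493, -3.102, -0.0]
wrist_force: [-1.0, -0.8, -1.1]
width: 56.4
grasp_force: 66.2
```

Emit:
jog_arm:
  moves:
    - {"tx": 0,"ty": 10,"tz": 0,"roll": 0}
    - {"tx": 0,"ty": 0,"tz": 0,"roll": 0}
    - {"tx": 0,"ty": 0,"tz": 0,"roll": 0}
    - {"tx": 0,"ty": 0,"tz": 0,"roll": 0}
    - {"tx": 0,"ty": 0,"tz": 0,"roll": 0}

```text
time: 7.4
tcp_pos: [517.5, -1.8, 120.6]
tcp_rot: [0.498, 3.102, -0.0]
wrist_force: [0.2, 0.6, -1.5]
width: 56.6
grasp_force: 66.2
```

Emit:
jog_arm:
  moves:
    - {"tx": 0,"ty": 1,"tz": -15,"roll": 0}
    - {"tx": 0,"ty": 0,"tz": -15,"roll": 0}
    - {"tx": 0,"ty": 0,"tz": -6,"roll": 0}
    - {"tx": 0,"ty": 0,"tz": 0,"roll": 0}
    - {"tx": 0,"ty": 0,"tz": 0,"roll": 0}

```text
time: 7.9
tcp_pos: [517.6, 0.0, 84.8]
tcp_rot: [0.496, 3.102, -0.0]
wrist_force: [0.1, -0.0, -1.5]
width: 56.5
grasp_force: 66.2
```

```bash
python3 - <<'E'
from cell import ctrl
import cv2,numpy as np
s=ctrl.grab_frame("side")["frame"]
cv2.imwrite("pics/g4.png",cv2.resize(s[200:310,230:360],(780,600),interpolation=3)[:,:,::-1]); st=ctrl.read_state(); print(st["tcp_pos"],st["wrist_force"],st["width"],st["grasp_force"])
E
```

```text
[5.17772534e+02 8.35855020e-02 8.50367733e+01] [-0.14861426  1.09798522 -1.67864427] 56.753372962954074 66.17528137489899
```

View pics/g4.png

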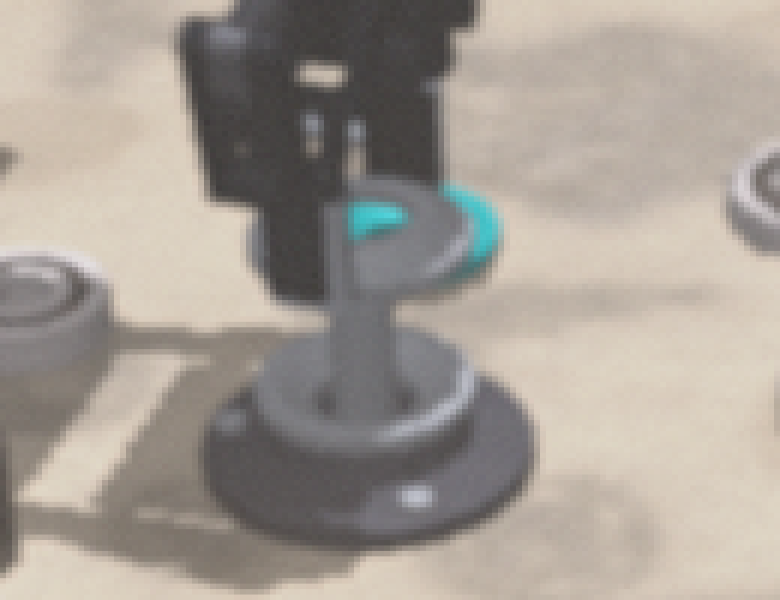

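The dome hangs level, with its hole over the rod (right edges at 470 and 475 px in the crop). I'll lower it now.

Emit:
jog_arm:
  moves:
    - {"tx": 0,"ty": -0.6,"tz": -6,"roll": 0}
    - {"tx": 0,"ty": 0,"tz": -6,"roll": 0}
    - {"tx": 0,"ty": 0,"tz": -6,"roll": 0}
    - {"tx": 0,"ty": 0,"tz": -6,"roll": 0}
    - {"tx": 0,"ty": 0,"tz": -4,"roll": 0}

```text
time: 8.45
tcp_pos: [517.1, -0.1, 55.8]
tcp_rot: [-0.495, -3.101, -0.0]
wrist_force: [-0.4, -0.6, -1.9]
width: 56.5
grasp_force: 66.2
```

Emit:
jog_arm:
  moves:
    - {"tx": 0,"ty": 0,"tz": -5,"roll": 0}
    - {"tx": 0,"ty": 0,"tz": -5,"roll": 0}
    - {"tx": 0,"ty": 0,"tz": -3,"roll": 0}
    - {"tx": 0,"ty": 0,"tz": -1.4,"roll": 0}
    - {"tx": 0,"ty": 0,"tz": 0,"roll": 0}

```text
time: 8.95
tcp_pos: [517.3, -0.2, 42.0]
tcp_rot: [-0.495, -3.102, -0.0]
wrist_force: [-1.5, -0.6, -1.3]
width: 56.4
grasp_force: 66.2
```

Emit:
jog_arm:
  moves:
    - {"tx": 0,"ty": 0,"tz": -0.7,"roll": 0}
    - {"tx": 0,"ty": 0,"tz": 0,"roll": 0}
    - {"tx": 0,"ty": 0,"tz": 0,"roll": 0}

```text
time: 9.25
tcp_pos: [517.4, -0.2, 41.7]
tcp_rot: [0.496, 3.102, -0.0]
wrist_force: [-0.7, 0.3, -1.8]
width: 56.6
grasp_force: 66.2
```

Emit:
jog_arm:
  moves:
    - {"tx": 0,"ty": 0,"tz": -1,"roll": 0}
    - {"tx": 0,"ty": 0,"tz": 0,"roll": 0}
    - {"tx": 0,"ty": 0,"tz": 0,"roll": 0}

```text
time: 9.55
tcp_pos: [517.3, -0.2, 40.5]
tcp_rot: [-0.495, -3.102, 0.0]
wrist_force: [0.1, -0.2, -1.9]
width: 56.8
grasp_force: 66.2
```

Emit:
jog_arm:
  moves:
    - {"tx": 0,"ty": 0,"tz": -0.6,"roll": 0}
    - {"tx": 0,"ty": 0,"tz": 0,"roll": 0}
    - {"tx": 0,"ty": 0,"tz": 0,"roll": 0}

```text
time: 9.85
tcp_pos: [517.4, -0.2, 40.0]
tcp_rot: [0.495, 3.102, -0.0]
wrist_force: [-0.6, -0.3, -0.5]
width: 56.8
grasp_force: 66.7
```

Emit:
jog_arm:
  moves:
    - {"tx": 0,"ty": 0,"tz": -0.5,"roll": 0}
    - {"tx": 0,"ty": 0,"tz": 0,"roll": 0}
    - {"tx": 0,"ty": 0,"tz": 0,"roll": 0}

```text
time: 10.15
tcp_pos: [517.4, -0.2, 39.9]
tcp_rot: [0.495, 3.102, -0.0]
wrist_force: [-0.3, 0.7, 5.5]
width: 56.4
grasp_force: 69.0
```

Contact came at the expected height, so I'll release and go to the dish.

Emit:
jog_arm:
  moves:
    - {"tx": 0,"ty": 0,"tz": 0,"roll": 0}
    - {"tx": 0,"ty": 0,"tz": 0,"roll": 0}
    - {"tx": 0,"ty": 0,"tz": 0,"roll": 0}
    - {"tx": 0,"ty": 0,"tz": 0,"roll": 0}
  claw: 84

```text
time: 10.55
tcp_pos: [517.3, -0.2, 39.2]
tcp_rot: [-0.496, -3.102, -0.0]
wrist_force: [-0.5, -0.8, 0.6]
width: 71.7
grasp_force: 0.0
```

Emit:
jog_arm:
  moves:
    - {"tx": 0,"ty": 0,"tz": 10,"roll": 0}
    - {"tx": 0,"ty": 0,"tz": 20,"roll": 0}
    - {"tx": 0,"ty": 0,"tz": 30,"roll": 0}
    - {"tx": 0,"ty": 0,"tz": 30,"roll": 0}
    - {"tx": 13,"ty": 0,"tz": 10,"roll": 0}

```text
time: 11.05
tcp_pos: [529.9, -0.0, 142.6]
tcp_rot: [0.495, 3.1, -0.0]
wrist_force: [2.0, -0.2, -0.4]
width: 71.8
grasp_force: 0.0
```

Emit:
jog_arm:
  moves:
    - {"tx": 35,"ty": 5,"tz": 0,"roll": 0}
    - {"tx": 35,"ty": 8,"tz": 0,"roll": 0}
    - {"tx": 35,"ty": 8,"tz": 0,"roll": 0}
    - {"tx": 24.5,"ty": 4,"tz": 0,"roll": 0}
    - {"tx": 0,"ty": 0,"tz": 0,"roll": 0}

```text
time: 11.55
tcp_pos: [663.4, 25.1, 140.4]
tcp_rot: [0.493, 3.097, 0.001]
wrist_force: [0.3, 0.9, 1.2]
width: 71.9
grasp_force: 0.0
```

```bash
python3 - <<'E'
from cell import ctrl
import cv2,numpy as np
s=ctrl.grab_frame("side")["frame"]
cv2.imwrite("pics/g5.png",cv2.resize(s[180:310,230:430],(800,520),interpolation=3)[:,:,::-1]); st=ctrl.read_state(); print(st["tcp_pos"],st["wrist_force"],st["width"],st["grasp_force"])
E
```

```text
[660.676347    25.03477341 139.75038566] [-0.06894687 -0.11581218 -0.6527473 ] 71.55756464448697 0.0
```

View pics/g5.png

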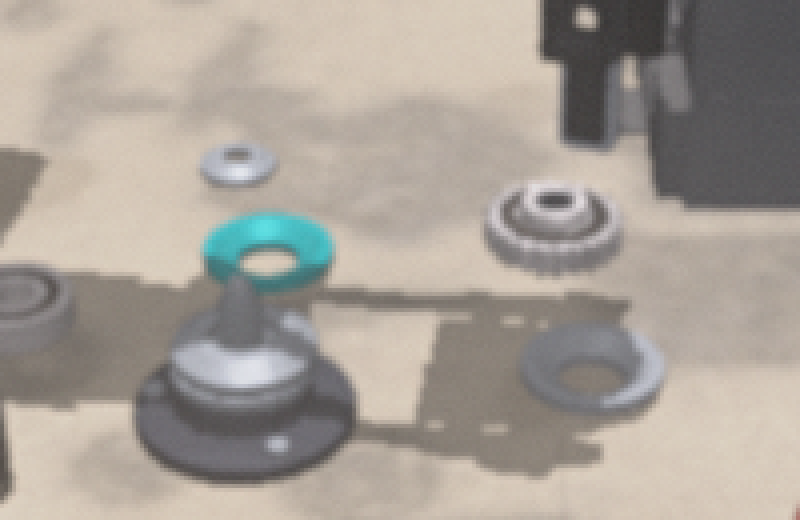

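The dome sits flat on the first washer, and the dish is untouched at crop (592,368). I'll descend on the dish.

Emit:
jog_arm:
  moves:
    - {"tx": 0,"ty": -0.5,"tz": -25,"roll": 0}
    - {"tx": 0,"ty": 0,"tz": -30,"roll": 0}
    - {"tx": 0,"ty": 0,"tz": -25,"roll": 0}
    - {"tx": 0,"ty": 0,"tz": -15,"roll": 0}
    - {"tx": 0,"ty": 0,"tz": -10,"roll": 0}

```text
time: 12.1
tcp_pos: [658.1, 24.3, 33.4]
tcp_rot: [-0.495, -3.099, 0.0]
wrist_force: [-0.9, 0.4, 0.1]
width: 71.8
grasp_force: 0.0
```

Emit:
jog_arm:
  moves:
    - {"tx": 0,"ty": 0,"tz": 0,"roll": 0}
    - {"tx": 0,"ty": 0,"tz": 0,"roll": 0}
    - {"tx": 0,"ty": 0,"tz": 0,"roll": 0}

```text
time: 12.4
tcp_pos: [660.8, 24.2, 35.8]
tcp_rot: [0.495, 3.1, 0.0]
wrist_force: [-0.6, -0.9, 0.3]
width: 71.5
grasp_force: 0.0
```

Emit:
jog_arm:
  moves:
    - {"tx": -0.5,"ty": 0,"tz": -8,"roll": 0}
    - {"tx": 0,"ty": 0,"tz": -8,"roll": 0}
    - {"tx": 0,"ty": 0,"tz": -4.5,"roll": 0}
    - {"tx": 0,"ty": 0,"tz": 0,"roll": 0}
    - {"tx": 0,"ty": 0,"tz": 0,"roll": 0}

```text
time: 12.9
tcp_pos: [659.2, 24.4, 13.5]
tcp_rot: [-0.495, -3.102, 0.0]
wrist_force: [-0.4, -0.7, -0.7]
width: 72.1
grasp_force: 0.0
```

Emit:
jog_arm:
  moves:
    - {"tx": 0,"ty": 0,"tz": 0,"roll": 0}
    - {"tx": 0,"ty": 0,"tz": 0,"roll": 0}
    - {"tx": 0,"ty": 0,"tz": 0,"roll": 0}
    - {"tx": 0,"ty": 0,"tz": 0,"roll": 0}
    - {"tx": 0,"ty": 0,"tz": 0,"roll": 0}
  claw: 60
  grip_force: 60

```text
time: 13.4
tcp_pos: [659.7, 24.3, 14.9]
tcp_rot: [0.495, 3.101, -0.0]
wrist_force: [-1.1, 1.4, 5.6]
width: 56.8
grasp_force: 62.9
```

Emit:
jog_arm:
  moves:
    - {"tx": 0,"ty": 0,"tz": 5,"roll": 0}
    - {"tx": 0,"ty": 0,"tz": 20,"roll": 0}
    - {"tx": 0,"ty": 0,"tz": 30,"roll": 0}
    - {"tx": 0,"ty": 0,"tz": 35,"roll": 0}
    - {"tx": 0,"ty": 0,"tz": 25,"roll": 0}

```text
time: 13.9
tcp_pos: [659.9, 24.3, 130.7]
tcp_rot: [0.495, 3.101, 0.0]
wrist_force: [0.4, -0.1, -1.2]
width: 56.6
grasp_force: 64.2
```

Emit:
jog_arm:
  moves:
    - {"tx": -20,"ty": -4,"tz": 0,"roll": 0}
    - {"tx": -35,"ty": -6,"tz": 0,"roll": 0}
    - {"tx": -35,"ty": -6,"tz": 0,"roll": 0}
    - {"tx": -30,"ty": -5,"tz": 0,"roll": 0}
    - {"tx": -15,"ty": -3,"tz": 0,"roll": 0}

```text
time: 14.4
tcp_pos: [520.5, 0.6, 128.6]
tcp_rot: [-0.495, -3.098, -0.0]
wrist_force: [1.0, 0.3, -1.5]
width: 56.8
grasp_force: 64.1
```

Emit:
jog_arm:
  moves:
    - {"tx": -7,"ty": -1,"tz": 0,"roll": 0}
    - {"tx": 0,"ty": 0,"tz": 0,"roll": 0}
    - {"tx": 0,"ty": 0,"tz": 0,"roll": 0}
    - {"tx": 0,"ty": 0,"tz": 0,"roll": 0}
    - {"tx": 0,"ty": 0,"tz": 0,"roll": 0}

```text
time: 14.9
tcp_pos: [518.4, -0.7, 128.9]
tcp_rot: [0.495, 3.101, -0.0]
wrist_force: [-0.4, -0.7, -1.8]
width: 56.8
grasp_force: 64.2
```

Emit:
jog_arm:
  moves:
    - {"tx": -1,"ty": 0,"tz": -15,"roll": 0}
    - {"tx": 0,"ty": 0,"tz": -15,"roll": 0}
    - {"tx": 0,"ty": 0,"tz": -7,"roll": 0}
    - {"tx": 0,"ty": 0,"tz": 0,"roll": 0}
    - {"tx": 0,"ty": 0,"tz": 0,"roll": 0}

```text
time: 15.4
tcp_pos: [516.7, -0.7, 92.0]
tcp_rot: [0.495, 3.102, -0.0]
wrist_force: [0.6, -0.6, -0.6]
width: 56.6
grasp_force: 64.1
```

```bash
python3 - <<'E'
from cell import ctrl
import cv2,numpy as np
s=ctrl.grab_frame("side")["frame"]
cv2.imwrite("pics/g6.png",cv2.resize(s[200:310,230:360],(780,600),interpolation=3)[:,:,::-1]); st=ctrl.read_state(); print(st["tcp_pos"],st["wrist_force"],st["width"],st["grasp_force"])
E
```

```text
[516.89173463  -0.71991927  92.2787594 ] [ 0.55917795 -0.66651692 -1.14100864] 56.848203723023275 64.13682342958055
```

View pics/g6.png

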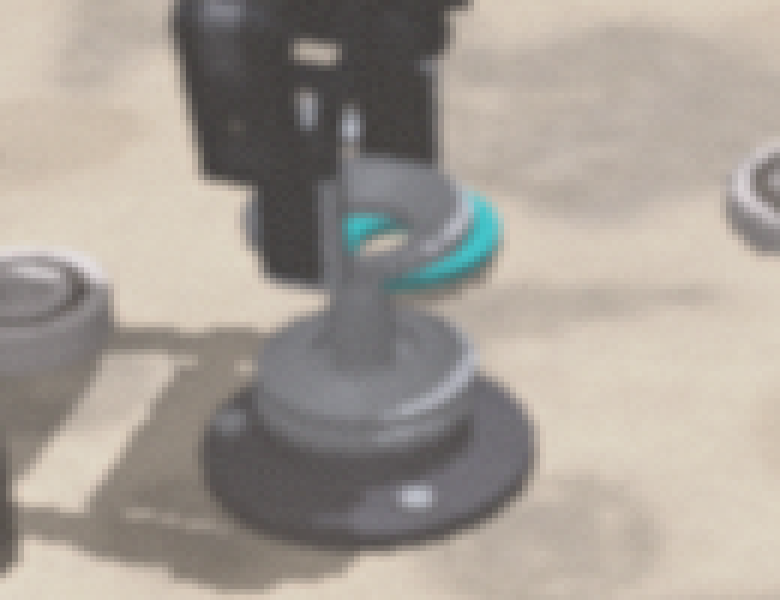

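The dish hangs level above the rod, and the two washers below it are flush (right edges near 472 px in the crop). I'll lower it.

Emit:
jog_arm:
  moves:
    - {"tx": 0,"ty": 0,"tz": -6,"roll": 0}
    - {"tx": 0,"ty": 0,"tz": -6,"roll": 0}
    - {"tx": 0,"ty": 0,"tz": -6,"roll": 0}
    - {"tx": 0,"ty": 0,"tz": -4,"roll": 0}
    - {"tx": 0,"ty": 0,"tz": 0,"roll": 0}

```text
time: 15.95
tcp_pos: [515.8, -0.6, 69.1]
tcp_rot: [-0.495, -3.101, -0.0]
wrist_force: [-0.5, -0.2, -1.1]
width: 56.9
grasp_force: 64.2
```

Emit:
jog_arm:
  moves:
    - {"tx": 0,"ty": 0,"tz": -5,"roll": 0}
    - {"tx": 0,"ty": 0,"tz": -4,"roll": 0}
    - {"tx": 0,"ty": 0,"tz": -2,"roll": 0}
    - {"tx": 0,"ty": 0,"tz": 0,"roll": 0}
    - {"tx": 0,"ty": 0,"tz": 0,"roll": 0}

```text
time: 16.45
tcp_pos: [516.3, -0.7, 58.9]
tcp_rot: [-0.496, -3.102, 0.0]
wrist_force: [-0.2, -0.1, -1.2]
width: 56.7
grasp_force: 64.2
```

Emit:
jog_arm:
  moves:
    - {"tx": 0,"ty": 0,"tz": -1,"roll": 0}
    - {"tx": 0,"ty": 0,"tz": 0,"roll": 0}
    - {"tx": 0,"ty": 0,"tz": 0,"roll": 0}

```text
time: 16.75
tcp_pos: [516.4, -0.7, 58.0]
tcp_rot: [0.495, 3.102, -0.0]
wrist_force: [-0.0, 0.5, -2.1]
width: 56.8
grasp_force: 64.2
```

Emit:
jog_arm:
  moves:
    - {"tx": 0.5,"ty": 0,"tz": -0.7,"roll": 0}
    - {"tx": 0,"ty": 0,"tz": 0,"roll": 0}
    - {"tx": 0,"ty": 0,"tz": 0,"roll": 0}

```text
time: 17.05
tcp_pos: [516.9, -0.7, 57.2]
tcp_rot: [0.496, 3.102, -0.0]
wrist_force: [0.4, 0.0, -2.5]
width: 56.8
grasp_force: 64.2
```

Emit:
jog_arm:
  moves:
    - {"tx": 0,"ty": 0,"tz": -0.6,"roll": 0}
    - {"tx": 0,"ty": 0,"tz": 0,"roll": 0}
    - {"tx": 0,"ty": 0,"tz": 0,"roll": 0}

```text
time: 17.35
tcp_pos: [516.9, -0.7, 57.0]
tcp_rot: [0.495, 3.102, -0.0]
wrist_force: [-1.1, 0.6, 4.2]
width: 56.9
grasp_force: 64.6
```

Contact at 57.0, as predicted. I'll release, back off and check.

Emit:
jog_arm:
  moves:
    - {"tx": 0,"ty": 0,"tz": 0,"roll": 0}
    - {"tx": 0,"ty": 0,"tz": 0,"roll": 0}
    - {"tx": 0,"ty": 0,"tz": 0,"roll": 0}
    - {"tx": 0,"ty": 0,"tz": 0,"roll": 0}
  claw: 84

```text
time: 17.75
tcp_pos: [516.8, -0.7, 56.5]
tcp_rot: [-0.496, -3.102, 0.0]
wrist_force: [-0.1, -0.2, 0.1]
width: 72.0
grasp_force: 0.0
```

Emit:
jog_arm:
  moves:
    - {"tx": 0,"ty": 0,"tz": 10,"roll": 0}
    - {"tx": 0,"ty": 0,"tz": 20,"roll": 0}
    - {"tx": 0,"ty": 0,"tz": 30,"roll": 0}
    - {"tx": 0,"ty": 0,"tz": 30,"roll": 0}
    - {"tx": 0,"ty": 0,"tz": 20,"roll": 0}

```text
time: 18.25
tcp_pos: [517.5, -0.8, 169.2]
tcp_rot: [0.495, 3.099, -0.0]
wrist_force: [-0.3, 0.2, -0.3]
width: 71.6
grasp_force: 0.0
```

Emit:
jog_arm:
  moves:
    - {"tx": 0,"ty": 30,"tz": 20,"roll": 0}
    - {"tx": 0,"ty": 40,"tz": 0,"roll": 0}
    - {"tx": 0,"ty": 40,"tz": 0,"roll": 0}
    - {"tx": 0,"ty": 20,"tz": 0,"roll": 0}
    - {"tx": 0,"ty": 0,"tz": 0,"roll": 0}

```text
time: 18.75
tcp_pos: [516.4, 131.8, 187.4]
tcp_rot: [0.489, 3.102, 0.001]
wrist_force: [-0.1, -0.4, -1.0]
width: 71.7
grasp_force: 0.0
```

```bash
python3 - <<'E'
from cell import ctrl
import cv2,numpy as np
s=ctrl.grab_frame("side")["frame"];t=ctrl.grab_frame("top")["frame"]
a=cv2.resize(s[230:310,250:330],(400,400),interpolation=3);b=cv2.resize(t[255:315,283:343],(400,400),interpolation=3)
cv2.imwrite("pics/g7.png",np.hstack([a,b])[:,:,::-1]); st=ctrl.read_state(); print(st["time"],st["tcp_pos"],st["wrist_force"],st["width"])
E
```

```text
18.85 [516.68079353 129.3725456  187.04744459] [-0.45858146 -0.64635367  0.13490469] 71.9214992035731
```

View pics/g7.png

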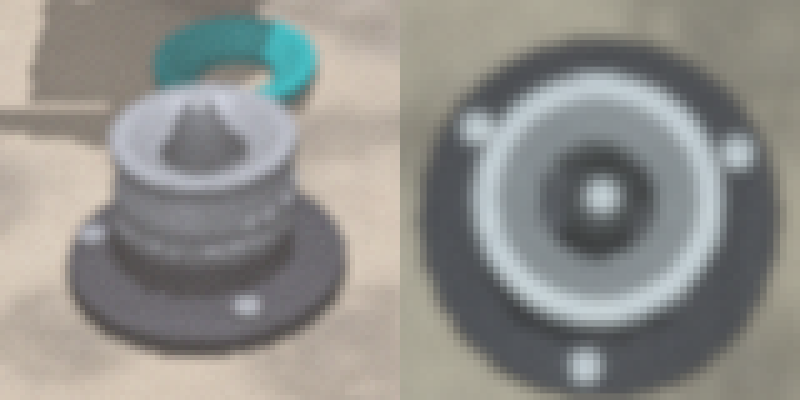

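The stack is level and concentric: the rod tip at crop (602,197) sits at the centre of the top rim. The order is up, down, up, and the gripper is clear, so I'll hand it in.

```bash
python3 -c "
from cell import ctrl
print(ctrl.hand_in())"
```

```text
the job is handed in; nothing more can be done
None
```

Both large cone washers are on the arbor over the first one, alternating up, down, up; the last picture shows the stack level and centred on the rod, and I handed the job in at about 19 s with the gripper clear.

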